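# Refill and re-seal the under-sink scale-inhibitor feeder

### The job

Refill the under-sink feeder: first take the small worn briquette out of its chamber and leave it in the steel waste tray, then put every fresh briquette on the work surface (two to four of them) into the chamber, side by side. Then close the lid fully, turn the lid knob clockwise until its slip clutch gives its first click and stop there, never reaching a second click, and last roll the dose wheel four clicks away from the robot. Leave the bottle, the jar and the slip nut where they stand.

Things in the scene. Friction and masses are not known exactly. Their poses are not given: they have to be found in the camera images.
- feeder: White plastic box fixed to the work surface. Origin: centre of the underside of its open square chamber; x points to the lid hinge (away from the robot, give or take its yaw), z up. Chamber 170 x 170 mm outside, rim 56 mm high. On its -y side a solid housing for the dose wheel, y = -85 to -145 mm, x = -85 to 85 mm, top 56 mm high. A steel pipe stub at +y is look only.
- chamber_floor (a point): Centre of the chamber's floor, 6 mm above the work surface. The chamber is 158 x 158 mm clear inside and 50 mm deep, walls 6 mm, axes as the feeder's.
- lid (a joint): Lid, rad: 0 = fully shut; 1.75 to 2.0 at the start (standing open, leaning away from the robot), stop at 2.1. Grey plate 170 x 170 x 8 mm, about 0.44 kg with its knob, hinged on the far (+x) rim. The hinge is stiff: the lid stays where it is left and takes about 0.1 to 0.6 N m to swing shut. Push it shut from behind.
- lid_hinge (a point): Middle of the hinge line, 56.5 mm above the work surface, its frame turning with the lid. In it the lid spans x = 0 to -170 mm, y = -85 to 85 mm, z = 0 (underside) to 8 mm (outer face); opening turns it about +y. Axes as the feeder's when shut. The knob stands on the outer face at x = -85 mm, y = 0.
- knob_top (a point): Centre of the top of the black lid knob, 46 mm off the lid's outer face (110 mm above the work surface when shut). z: the knob's axis, up when shut. The grip is a bar along this frame's x: 56 mm long, 16 mm thick (along y), 33 mm deep from the top; below it a disc of 28 mm radius, 7 mm high, and a steel one of 30 mm radius, 6 mm high. A white line marks the bar's -x end.
- clamp_screw (a joint): Turn of the lid's clamp screw, rad, growing clockwise from above. The knob drives it through the slip clutch; it turns stiffly (0.15 N m), stays where it is left, starts between 0.2 and 1.0 and is tight against its stop at 2.0. The knob's whole turn is this plus the clutch.
- clutch (a joint): How far the knob has slipped ahead of the clamp screw, rad, clockwise positive: within about 0.2 of 0 while the lid stands open or the screw still turns. Once the screw is tight the torque climbs to about 0.25 N m, then drops as the clutch clicks over. Clicks are 0.70 rad (40 degrees) apart: the first is past above 0.5 and the knob then rests near 0.70; above 1.1 the second has begun.
- dose_wheel (a joint): Dose wheel, rad: starts at 0, grows as its top edge is rolled towards the feeder's +x (away from the robot). It has a soft detent every 0.349 rad (20 degrees, 8.4 mm of edge, about 1.5 N at the edge) and settles in the nearest one when let go; four clicks is 1.396. It can be rolled back. Stops at -0.1 and 2.9.
- wheel_hub (a point): Centre of the dose wheel: a black knurled wheel of 24 mm radius and 16 mm width, axis along the feeder's y, standing 15 mm out of the top of the housing (its highest edge 71 mm above the work surface). A white line on its rim starts on the robot's side, 40 degrees from the top, and is 40 degrees past the top after four clicks.
- waste_tray: Fixed steel tray, 140 x 140 mm outside, walls and floor 5 mm, rim 30 mm high. Origin: centre of its underside.
- spent: The worn briquette, an off-white disc with a rounded shoulder, 30 mm across and 18 mm high (20 mm across its top), 20 g. It starts on the chamber floor. Origin: centre of its underside.
- briq1: Fresh briquette: off-white upright cylinder, 40 mm across, 30 mm high, about 60 g, standing on the work surface. Origin: centre of its underside. May be absent.
- briq2: Fresh briquette: off-white upright cylinder, 40 mm across, 30 mm high, about 60 g, standing on the work surface. Origin: centre of its underside. May be absent.
- briq3: Fresh briquette: off-white upright cylinder, 40 mm across, 30 mm high, about 60 g, standing on the work surface. Origin: centre of its underside. May be absent.
- briq4: Fresh briquette: off-white upright cylinder, 40 mm across, 30 mm high, about 60 g, standing on the work surface. Origin: centre of its underside. May be absent.
- cleaner: Blue bottle, 66 mm across, 200 mm high. Origin: centre of its underside. To be left alone.
- jar: White jar, 70 mm across, 90 mm high. Origin: centre of its underside. To be left alone.
- slip_nut: Grey plastic pipe nut (ring) lying flat, 64 mm across, 44 mm hole, 18 mm high. Origin: centre of its underside. To be left alone.
Mind the look-alikes: they are no part of the job. What is meant by the waste_tray is not green, and is the larger of those in its own colour. What is shaped like the briq3 but orange is not meant.

How it is judged:
On the way, in this order (a step that is already met when the one before it is completed fails the run):
1. the worn briquette lies in the waste tray (x of spent in the frame of waste_tray between -0.066 and 0.066 m and y of spent in the frame of waste_tray between -0.066 and 0.066 m and z of spent in the frame of waste_tray below 0.025 m and linear speed of spent below 0.03 m/s), for 0.2 s.
2. every fresh briquette lies in the chamber (x of briq1 in the frame of feeder between -0.08 and 0.08 m and y of briq1 in the frame of feeder between -0.08 and 0.08 m and z of briq1 in the frame of feeder between 0 and 0.035 m and linear speed of each of briq1, briq2, briq3, briq4 below 0.03 m/s and x of briq2 in the frame of feeder between -0.08 and 0.08 m and y of briq2 in the frame of feeder between -0.08 and 0.08 m and z of briq2 in the frame of feeder between 0 and 0.035 m and x of briq3 in the frame of feeder between -0.08 and 0.08 m and y of briq3 in the frame of feeder between -0.08 and 0.08 m and z of briq3 in the frame of feeder between 0 and 0.035 m and x of briq4 in the frame of feeder between -0.08 and 0.08 m and y of briq4 in the frame of feeder between -0.08 and 0.08 m and z of briq4 in the frame of feeder between 0 and 0.035 m), for 0.2 s.
3. the lid is fully shut (value of joint lid below 0.05 rad), for 0.1 s.
4. the clamp screw is tight and the clutch has clicked once (value of joint clamp_screw above 1.93 rad and value of joint clutch between 0.5 and 1.05 rad and value of joint lid below 0.05 rad), for 0.1 s.
5. the dose wheel has been rolled four clicks (value of joint dose_wheel between 1.27626 and 1.51626 rad), for 0.2 s.
At the end, for the whole second after the job is handed in: Worn briquette at rest inside the waste tray; every fresh briquette at rest inside the chamber; lid shut within 0.05 rad; clamp screw tight (above 1.93 rad) with the clutch one click on (0.5 to 1.05 rad); dose wheel four clicks on (1.396 rad within 0.12) (all of step 1 and all of step 2 and all of step 4 and all of step 5 and velocity of joint dose_wheel below 0.1 rad/s); the robot touches nothing.
It fails at once if the clutch goes on towards a second click (value of joint clutch above 1.1 rad).
It fails at once if the bottle is disturbed (moved over 30 mm) (distance of cleaner from where it was at the start of the episode above 0.03 m).
It fails at once if the jar is disturbed (moved over 30 mm) (distance of jar from where it was at the start of the episode above 0.03 m).
It fails at once if the slip nut is disturbed (moved over 30 mm) (distance of slip_nut from where it was at the start of the episode above 0.03 m).
Of briq1, briq2, briq3, briq4 only 2 to 4 are there at a start; the rules pass over those that are not, and their reading is None.
At some moment in a run one of briq1, briq2, briq3, briq4 may be knocked a few centimetres aside while the robot is not near it.
Once in a run the grip may slacken for a moment while it holds something.
It also fails if it takes over 210 s, if anything falls off the work surface, if the arm or the gripper's body presses on something with over 40 N, if the wrist force passes 120 N, or if a joint passes its speed limit or range.

### The arm

A 7-joint arm with a two-finger parallel gripper is mounted at the origin on the work surface. World frame = base frame: x ahead of the robot, y to its left, z up, the work surface at z = 0. Lengths are in m, angles in rad, forces in N, time in s.
With the tool pointing down it reaches from about 0.4 to 0.85 m from the base axis. Payload 4.5 kg.
Tool frame: the origin (TCP) lies at the centre of the arm's flange, where the gripper is bolted on; the fingertips stand 166 mm ahead of it and the grasp point (between the pads) lies 147 mm ahead of it (r.grip_depth is the distance from the TCP to the grasp point, in m); z points along the fingers, y is the line along which they close (so a half turn about z gives the same grasp; the last joint's range is limited). The gripper opens to 88 mm and grips with 3 to 60 N. Pads are 18 mm wide; open, the fingers measure 123 mm over their backs; the gripper's body (75 mm by 187 mm) begins 45 mm behind the grasp point.
Start: joints at [1.258, 0.689, -0.195, 1.565, 0.157, 0.902, -0.215], TCP at [0.212, -0.588, 0.405] pointing down, gripper open.
Joint ranges: [-3.01, 3.01], [-0.46, 2.08], [-1.47, 1.51], [0.13, 2.56], [-1, 4.14], [0.04, 2.09], [-2.66, 2.66]. Speed limits (rad/s): [2.57, 2.57, 3.14, 3.14, 3.14, 3.14, 3.14].

### API

Orientations are given as a unit quaternion [x, y, z, w].
In Python, from plant import status, cams, r, finder gives the robot as it stands.
- The arm moves only by the tool play_rows, never from a script. Its argument "rows" is a list of rows, each a list of 7 numbers: the opening in per cent of the stroke, from 0 (shut) to 100 (fully open), then the shift along the tool's x, y, z in m, then the turn, a rotation vector about the tool's x, y, z in degrees. A call has 1 to 8 rows; each row shifts and turns the commanded pose from where the row before left it, along the tool's axes as they then stand; what a row does not reach is not made up. A row lasts 1/8 s, in which the tool goes at most 62.5 mm and 10.7 degrees, less where a joint would pass 70% of its speed; a pose out of reach is approached as far as the arm can. A call with a gripper value outside its range is refused whole. The fingers move at their own pace and stop on an object; "grip_force" is the grip in N (left out, the last holds). Time passes only in rows, so rows that do not move let the fingers close. It gives the time, the measured TCP pose, the force, the opening and the grip force at its end, in the units of the state.
- status.get_state(): the state, without advancing time (a new reading comes with each control period).
- cams.snapshot(name): name is "side" or "top"; returns the picture (480x640x3 uint8, red, green, blue); there is no depth.
- cams.camera_params(name): a dict with "vfov" (degrees; the focal length in pixels is half the picture's height over the tangent of half this angle, whatever the lens; pixels are square), "cx", "cy" (the principal point, pixels), "R" (3x3) and "t" (3): a world point X has camera coordinates R X + t. Camera axes: x right, y down, z forward; pixel columns grow to the right and rows downward; lengths in m; the calibration is good to about 2 mm. A picture is of the moment at which its call begins. camera_params takes no time and is no camera call.
- r.finish_job(): hands the job in; it is judged then, once.
Trained networks look in the newest picture that a camera, given by its name, has taken for a name from the list of things; names that differ only in an ending like _2 or _b are one class to them, and where a whole thing is asked for, a point or a joint stands for the part that bears it (a point fixed in the world has none). Each returns a list of dicts, best first, with "score" (0 to 1); they miss things now and then, are a little off and sometimes report something else, mostly with a low value. They report only what shows in the picture. A call takes as long as a camera call. They do not tell look-alikes from the thing itself.
- finder.spot_in(camera, label): "at" ([x, y, z] in m, in the coordinates of the camera as it stood for that picture, good to about 4 mm: the middle of the surface that is visible of it).
- finder.regions_of(camera, label): "mask" (480x640 bool, what is visible of it).
The state is a dict: "clock": time; "q": joint angles; "qd": joint speeds; "joint_torque": joint torques, N m; "tool_pos": TCP position; "eef_rot": TCP orientation; "contact_force": force on the tool from outside, world axes, zero at the start; "moment": the same for the moment, N m; "opening": opening from 0.0 (shut) to 1.0 (fully open); "finger_force": force on a finger pad.
Only numpy, scipy, OpenCV 4.12 (cv2) and the standard library are available. Lean on these libraries where they do the work, as an engineer would, in place of code of your own. Each camera call takes 0.05 s, during which the arm holds its last target. There are 200 camera calls.

## Working session

There is one attempt and no reset: what is moved stays moved. The work goes in short steps, Python scripts to look and compute and a tool call to move; the robot and the scene stay as the last step left them, time stands still between calls to the robot, and variables do not carry over. Pictures are saved under pics/ and viewed, at most 14 in all, crops included, and the job is handed in when it is done.

Besides the shell and the picture viewer there is one more tool, called after "Emit:" as name([rows], argument=value, ...), one row to a line, values as JSON. play_rows: Moves the arm, as the interface text tells. Its arguments: {"type":"object","properties":{"rows":{"type":"array","items":{"type":"array","items":{"type":"number"}}},"grip_force":{"type":"number"}},"required":["rows"]}

```bash
mkdir -p pics; ls; cat > h.py <<'E'
import numpy as np, cv2
from plant import status, cams, r, finder
from scipy.spatial.transform import Rotation as Ro
def cam(n):
    p=cams.camera_params(n); f=240/np.tan(np.radians(p['vfov'])/2)
    return f,p['cx'],p['cy'],np.array(p['R']),np.array(p['t'])
def snap(n,fn=None,crop=None,scale=1):
    im=np.array(cams.snapshot(n))
    if fn:
        o=im[:,:,::-1]
        if crop: a,b,c,d=crop; o=o[b:d,a:c]
        cv2.imwrite('pics/'+fn,cv2.resize(o,None,fx=scale,fy=scale,interpolation=cv2.INTER_CUBIC))
    return im
def spots(n,l):
    f,cx,cy,R,t=cam(n)
    return [(round(d['score'],2),np.round(R.T@(np.array(d['at'])-t),4)) for d in finder.spot_in(n,l)]
def pix(n,X):
    f,cx,cy,R,t=cam(n); c=np.atleast_2d(X)@R.T+t
    return np.c_[f*c[:,0]/c[:,2]+cx,f*c[:,1]/c[:,2]+cy]
def onz(n,uv,z):
    f,cx,cy,R,t=cam(n); uv=np.atleast_2d(uv)
    d=np.c_[(uv[:,0]-cx)/f,(uv[:,1]-cy)/f,np.ones(len(uv))]@R; c=-R.T@t
    return c+d*((z-c[2])/d[:,2])[:,None]
def st():
    s=status.get_state(); print(s['clock'],'pos',np.round(s['tool_pos'],4),'F',np.round(s['contact_force'],1),'op',round(s['opening'],3),'ff',s['finger_force'])
    print(np.round(Ro.from_quat(s['eef_rot']).as_matrix(),3)); return s
E
python3 - <<'E'
from h import *
s=st(); print(np.round(s['q'],3))
for n in ('side','top'):
    snap(n,n+'0.png'); f,cx,cy,R,t=cam(n); print(n,f,cx,cy,np.round(-R.T@t,3),np.round(R,3).tolist())
    for l in ('feeder','lid','knob_top','wheel_hub','waste_tray','spent','briq1','cleaner','jar','slip_nut'):
        print(l,[(a,b.tolist()) for a,b in spots(n,l)])
E
```

```text
pics
0.0 pos [ 0.2123 -0.5875  0.4039] F [ 0.   0.9 -0.2] op 1.0 ff 0.0
[[ 0.94   0.34  -0.001]
 [ 0.34  -0.94   0.002]
 [-0.    -0.002 -1.   ]]
[ 1.258  0.69  -0.194  1.566  0.157  0.902 -0.215]
side 501.923713033917 317.22770632282175 233.49988482406823 [ 0.313 -0.907  0.994] [[0.977, -0.211, 0.018], [-0.141, -0.713, -0.687], [0.157, 0.669, -0.727]]
feeder [(0.97, [0.6046, -0.0717, 0.0565])]
lid [(0.8, [0.6736, -0.0638, 0.1523]), (0.68, [0.604, -0.0699, 0.0531])]
knob_top []
wheel_hub [(0.58, [0.6023, -0.0698, 0.0529])]
waste_tray [(0.8, [0.2819, -0.2963, 0.0032]), (0.78, [0.5102, -0.5533, 0.0029]), (0.55, [0.4653, -0.3419, 0.003])]
spent [(0.73, [0.674, -0.0664, 0.1562]), (0.67, [0.5557, -0.0302, 0.0178])]
briq1 [(0.66, [0.5951, 0.3446, 0.0267]), (0.53, [0.5299, 0.2434, 0.0274]), (0.48, [0.6056, 0.1969, 0.0314])]
cleaner [(0.9, [0.7017, -0.2699, 0.1141])]
jar [(0.95, [0.7184, 0.1971, 0.0644])]
slip_nut [(0.97, [0.6688, -0.396, 0.0131])]
top 475.8302197765712 319.061078418316 248.33375806721955 [ 0.367 -0.086  1.077] [[-0.013, -1.0, 0.022], [-0.99, 0.009, -0.14], [0.14, -0.024, -0.99]]
feeder [(0.84, [0.6099, -0.0655, 0.0546])]
lid [(0.92, [0.6776, -0.0523, 0.1593]), (0.45, [0.6942, -0.2489, 0.13])]
knob_top [(0.61, [0.6638, -0.3925, 0.022]), (0.56, [0.5556, -0.0205, 0.0246])]
wheel_hub [(0.71, [0.6113, -0.0692, 0.0593])]
waste_tray [(0.93, [0.5082, -0.5573, 0.0067]), (0.62, [0.2793, -0.305, 0.0031])]
spent [(0.57, [0.5559, -0.0215, 0.0236])]
briq1 [(0.85, [0.5906, 0.3467, 0.0318]), (0.66, [0.5978, 0.2117, 0.0288]), (0.21, [0.7142, 0.2157, 0.0886])]
cleaner [(0.92, [0.6922, -0.2469, 0.1318]), (0.28, [0.4618, -0.3398, 0.0088])]
jar [(0.69, [0.7138, 0.2123, 0.0891])]
slip_nut [(0.81, [0.6665, -0.3941, 0.0211])]
```

View pics/top0.png

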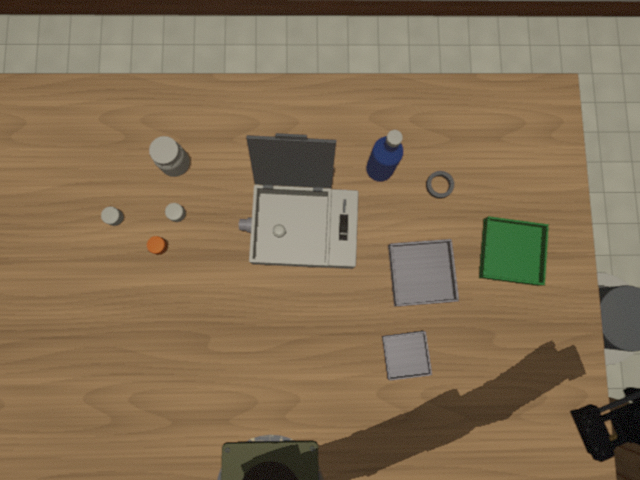

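View pics/side0.png

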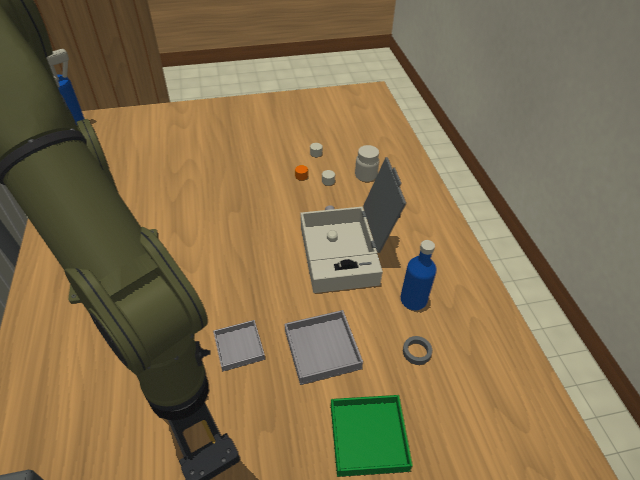

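Top view: feeder spans (252–357, 187–266), worn briquette at (279,231). Two fresh briquettes are at (111,216) and (175,212), with an orange look-alike at (157,245). The large steel tray is at (423,272). The smaller steel tray at (406,355) and the green tray at (514,251) are decoys. The side view agrees: two fresh briquettes, lid open.

```bash
python3 - <<'E'
from h import *
im=snap('top','top1.png',(240,125,370,275),4)
snap('side')
for n in('top','side'):
    for l in('briq1','spent','waste_tray'):
        for d in finder.regions_of(n,l):
            m=d['mask']; ys,xs=np.nonzero(m); uv=(xs.mean(),ys.mean())
            (c,wh,a)=cv2.minAreaRect(np.c_[xs,ys].astype(np.float32))
            z={'briq1':.03 if n=='top' else .02,'spent':.02,'waste_tray':.02}[l]
            print(n,l,round(d['score'],2),np.round(uv,1),m.sum(),np.round(onz(n,uv,z)[0],4),np.round(c,1),np.round(wh),round(a,1))
E
```

```text
top briq1 0.88 [157.4 245.5] 285 [0.5254 0.2465 0.03  ] [157.5 245.5] [17. 19.] 90.0
top briq1 0.82 [175.1 211.9] 281 [0.6008 0.21   0.03  ] [175.3 212.3] [19. 17.] 45.0
top briq1 0.52 [112.2 215.8] 320 [0.593  0.3487 0.03  ] [112.1 215.8] [21. 17.] 26.6
top spent 0.68 [279.2 230.5] 144 [ 0.5585 -0.0214  0.02  ] [279.  230.5] [13. 12.] 90.0
top waste_tray 0.87 [406.5 355.5] 1977 [ 0.279  -0.2986  0.02  ] [406.7 355.3] [45. 45.] 82.9
top waste_tray 0.85 [423.1 272.4] 4095 [ 0.4604 -0.3429  0.02  ] [423.2 272.2] [64. 66.] 85.0
top waste_tray 0.57 [514.1 251. ] 4180 [ 0.5068 -0.5521  0.02  ] [514.2 250.9] [68. 64.] 6.7
side briq1 0.75 [328.1 177. ] 173 [0.6049 0.2111 0.02  ] [328. 177.] [14. 12.] 90.0
side briq1 0.55 [316.1 149.2] 141 [0.5981 0.3511 0.02  ] [316. 149.] [12. 12.] 90.0
side briq1 0.48 [301.2 172.2] 176 [0.5302 0.2483 0.02  ] [301.  172.5] [15. 12.] 90.0
side waste_tray 0.84 [238.6 344.8] 1762 [ 0.283 -0.306  0.02 ] [238.5 344.6] [42. 44.] 74.7
side waste_tray 0.6 [369.9 435.8] 5656 [ 0.5104 -0.5572  0.02  ] [371.3 434.7] [78. 77.] 85.6
```

View pics/top1.png

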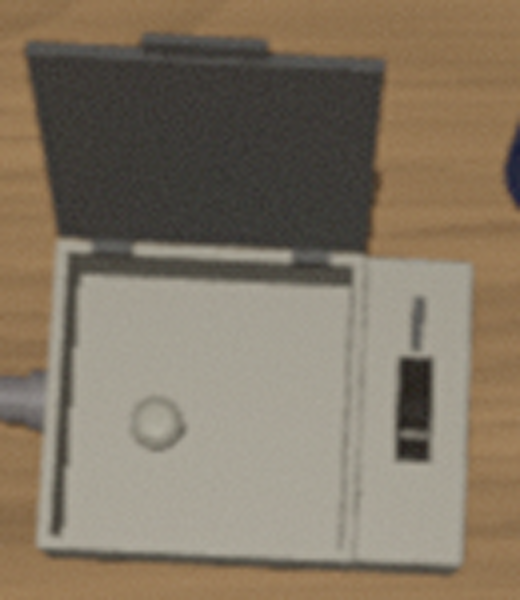

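The crop shows the feeder rim corners at crop pixels (58,238), (473,262), (461,567) and (40,550), the wheel around (413,410), and the lid's top edge from (28,43) to (385,60).

```bash
python3 - <<'E'
from h import *
from scipy.optimize import least_squares
c=lambda p:np.array(p,float)/4-.375+[240,125]
uv=c([(58,238),(473,262),(461,567),(40,550)])
L=np.array([(85,85),(85,-145),(-85,-145),(-85,85)])/1000
W=onz('top',uv,.056);print(np.round(W,4))
def tf(p,l): 
    a=p[2];return np.array(l)@np.array([[np.cos(a),np.sin(a)],[-np.sin(a),np.cos(a)]])+p[:2]
s=least_squares(lambda p:(tf(p,L)-W[:,:2]).ravel(),[.6,-.04,0]);p=s.x
print('feeder',p.round(4),np.degrees(p[2]).round(2),'res',s.fun.round(4))
for l in([85,0],[0,-115]): print(l,tf(p,np.array(l)/1000).round(4))
sp=onz('top',(279,230.5),.018)[0]; print('spent',sp.round(4))
# lid angle
e=c([(28,43),(385,60)])
def lid(a):
    x=.085-.17*np.cos(a)+.0*np.sin(a);z=.0565+.17*np.sin(a)
    xo=x+.008*np.sin(a)*1; zo=z+.008*np.cos(a)
    q=tf(p,[(x,.085),(x,-.085)]);return np.c_[q,[z,z]]
for a in(1.7,1.75,1.8,1.85,1.9,1.95,2,2.05): print(a,np.round(pix('top',lid(a)),1).tolist(), lid(a).mean(0).round(3))
print(e)
E
```

```text
[[ 0.6562  0.0315  0.056 ]
 [ 0.6411 -0.1973  0.056 ]
 [ 0.4719 -0.1867  0.056 ]
 [ 0.4834  0.04    0.056 ]]
feeder [ 0.5649 -0.0482 -0.0575] -3.29 res [-0.0016  0.0003  0.0003 -0.0006 -0.0002 -0.0013  0.0015  0.0016]
[85, 0] [ 0.6497 -0.0531]
[0, -115] [ 0.5583 -0.163 ]
spent [ 0.5588 -0.0208  0.018 ]
1.7 [[244.4, 148.6], [335.8, 153.2]] [ 0.672 -0.054  0.225]
1.75 [[244.8, 144.5], [335.9, 149.1]] [ 0.68  -0.055  0.224]
1.8 [[245.2, 140.6], [336.0, 145.2]] [ 0.688 -0.055  0.222]
1.85 [[245.7, 136.8], [336.1, 141.4]] [ 0.696 -0.056  0.22 ]
1.9 [[246.1, 133.2], [336.2, 137.8]] [ 0.705 -0.056  0.217]
1.95 [[246.6, 129.7], [336.3, 134.3]] [ 0.713 -0.057  0.214]
2 [[247.1, 126.5], [336.4, 131.1]] [ 0.72  -0.057  0.211]
2.05 [[247.6, 123.5], [336.4, 128.0]] [ 0.728 -0.058  0.207]
[[246.625 135.375]
 [335.875 139.625]]
```

Emit:
play_rows([
  [60,0,0,0,0,0,7.73],
  [60,0,0,0,0,0,7.73],
  [60,0,0,0,0,0,7.73],
  [60,0.026,-0.049,0,0,0,0],
  [60,0.026,-0.049,0,0,0,0],
  [60,0.026,-0.049,0,0,0,0],
  [60,0.026,-0.049,0,0,0,0],
  [60,0.026,-0.049,0,0,0,0],
], grip_force=15)

```text
clock: 2.5
tool_pos: [0.3573, -0.3492, 0.405]
eef_rot: [1.0, -0.029, 0.0, 0.0]
contact_force: [0.9, -0.7, -1.1]
opening: 0.602
finger_force: 0.0
```

Emit:
play_rows([
  [60,0.026,-0.049,0,0,0,0],
  [60,0.026,-0.049,0,0,0,0],
  [60,0.026,-0.049,0,0,0,0],
  [60,0.026,-0.049,0,0,0,0],
  [60,0.026,-0.049,0,0,0,0],
  [60,0.026,-0.049,0,0,0,0],
  [60,0,0,0,0,0,0],
  [60,0,0,0,0,0,0],
])

```text
clock: 3.5
tool_pos: [0.5289, -0.0666, 0.4046]
eef_rot: [1.0, -0.029, -0.0, 0.0]
contact_force: [0.2, -0.5, -0.6]
opening: 0.601
finger_force: 0.0
```

```bash
cat >> h.py <<'E'
def go(X):
    "tool-frame shift taking the fingertips to world X"
    s=st(); M=Ro.from_quat(s['eef_rot']).as_matrix(); tip=s['tool_pos']+M[:,2]*.166
    print('tip',tip.round(4),'shift mm',(M.T@(np.array(X)-tip)*1000).round(1))
def F(x,y,z):
    a=-.0575; return [.5649+np.cos(a)*x-np.sin(a)*y,-.0482+np.sin(a)*x+np.cos(a)*y,z]
E
python3 -c "
from h import *
go([.5588,-.0208,.010])"
```

```text
3.5 pos [ 0.5289 -0.0666  0.4046] F [ 0.2 -0.5 -0.6] op 0.601 ff 0.0
[[ 0.998 -0.058 -0.001]
 [-0.058 -0.998 -0.001]
 [-0.001  0.001 -1.   ]]
tip [ 0.5288 -0.0667  0.2386] shift mm [ 27.4 -47.8 228.6]
```

Emit:
play_rows([
  [60,0.0135,-0.024,0.04,0,0,0],
  [60,0.0137,-0.024,0.05,0,0,0],
  [60,0,0,0.05,0,0,0],
  [60,0,0,0.035,0,0,0],
  [60,0,0,0.025,0,0,0],
  [60,0,0,0.015,0,0,0],
  [60,0,0,0.008,0,0,0],
  [60,0,0,0.004,0,0,0],
])

```text
clock: 4.5
tool_pos: [0.5593, -0.0204, 0.178]
eef_rot: [1.0, -0.029, 0.0, 0.0]
contact_force: [1.2, -0.3, -0.2]
opening: 0.598
finger_force: 0.0
```

```bash
python3 -c "
from h import *
go([.5588,-.0208,.010])
snap('side','s1.png',(280,120,440,280),4)"
```

```text
4.5 pos [ 0.5593 -0.0204  0.178 ] F [ 1.2 -0.3 -0.2] op 0.598 ff 0.0
[[ 0.998 -0.059  0.001]
 [-0.059 -0.998 -0.   ]
 [ 0.001  0.    -1.   ]]
tip [ 0.5594 -0.0205  0.012 ] shift mm [-0.6  0.4  2. ]
```

View pics/s1.png

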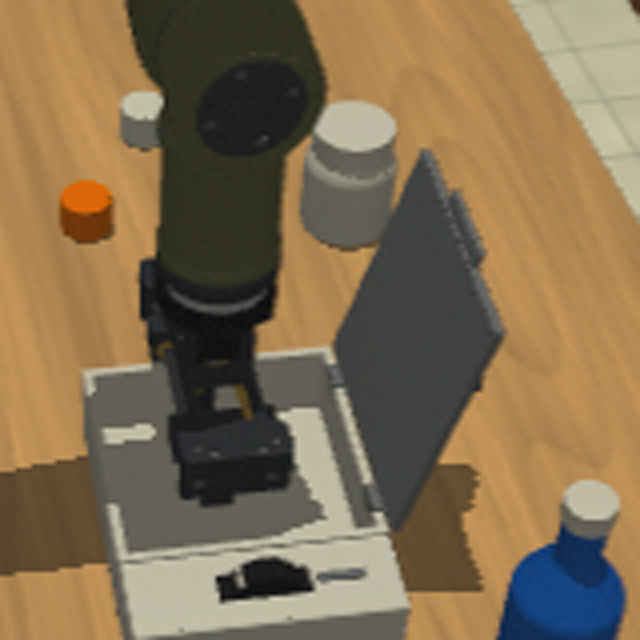

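The side view shows the fingers inside the chamber around crop (230,460), clear of the walls. Now close.

Emit:
play_rows([
  [60,0,0,0.002,0,0,0],
  [15,0,0,0,0,0,0],
  [15,0,0,0,0,0,0],
  [15,0,0,0,0,0,0],
  [15,0,0,0,0,0,0],
  [15,0,0,0,0,0,0],
], grip_force=12)

```text
clock: 5.3
tool_pos: [0.5592, -0.0199, 0.1759]
eef_rot: [1.0, -0.029, 0.0, 0.0]
contact_force: [-0.7, 0.7, 2.8]
opening: 0.329
finger_force: 12.0
```

Emit:
play_rows([
  [15,0,0,-0.02,0,0,0],
  [15,0,0,-0.05,0,0,0],
  [15,0,0,-0.05,0,0,0],
  [15,-0.0114,0.0469,-0.02,0,0,0],
  [15,-0.0114,0.0469,0,0,0,0],
  [15,-0.0114,0.0469,0,0,0,0],
  [15,-0.0114,0.0469,0,0,0,0],
  [15,-0.0114,0.0469,0,0,0,0],
])

```text
clock: 6.3
tool_pos: [0.4879, -0.2522, 0.317]
eef_rot: [1.0, -0.029, 0.0, 0.0]
contact_force: [0.3, 0.1, -0.0]
opening: 0.329
finger_force: 12.0
```

Emit:
play_rows([
  [15,-0.0114,0.0469,0.02,0,0,0],
  [15,-0.0114,0.0469,0.03,0,0,0],
  [15,0,0,0.04,0,0,0],
  [15,0,0,0.025,0,0,0],
  [15,0,0,0.01,0,0,0],
  [15,0,0,0,0,0,0],
])

```text
clock: 7.05
tool_pos: [0.4606, -0.343, 0.1912]
eef_rot: [1.0, -0.029, -0.0, 0.0]
contact_force: [-0.5, -0.8, 0.1]
opening: 0.328
finger_force: 12.0
```

```bash
python3 -c "
from h import *
go([.4605,-.343,.011])"
```

```text
7.05 pos [ 0.4606 -0.343   0.1912] F [-0.5 -0.8  0.1] op 0.328 ff 12.000001368869562
[[ 0.998 -0.058 -0.   ]
 [-0.058 -0.998 -0.   ]
 [-0.     0.    -1.   ]]
tip [ 0.4606 -0.343   0.0252] shift mm [-0.1  0.  14.2]
```

Emit:
play_rows([
  [15,0,0,0.009,0,0,0],
  [15,0,0,0.005,0,0,0],
  [15,0,0,0,0,0,0],
  [60,0,0,0,0,0,0],
  [60,0,0,0,0,0,0],
  [60,0,0,-0.03,0,0,0],
  [60,0,0,-0.06,0,0,0],
  [60,0,0,-0.06,0,0,0],
])

```text
clock: 8.05
tool_pos: [0.4602, -0.3429, 0.3282]
eef_rot: [1.0, -0.029, -0.0, -0.0]
contact_force: [1.1, -1.3, 0.9]
opening: 0.601
finger_force: 0.0
```

Emit:
play_rows([
  [70,0,-0.05,0,0,0,0],
  [70,0,-0.05,0,0,0,0],
  [70,0,-0.05,0,0,0,0],
  [70,0,-0.05,0,0,0,0],
  [70,0,0,0,0,0,0],
])

```text
clock: 8.68
tool_pos: [0.4726, -0.1388, 0.3269]
eef_rot: [1.0, -0.025, 0.0, -0.001]
contact_force: [-0.3, -1.0, 0.9]
opening: 0.7
finger_force: 0.0
```

```bash
python3 -c "
from h import *
snap('top','top2.png',(60,160,500,400),1.8);snap('side')
go([.600,.210,.2])
for n in('top','side'):
  print(n,spots(n,'spent'))
  for d in finder.regions_of(n,'briq1'):
    ys,xs=np.nonzero(d['mask']);print(n,round(d['score'],2),onz(n,(xs.mean(),ys.mean()),.03 if n=='top' else .02)[0].round(4))"
```

```text
8.775 pos [ 0.4721 -0.1433  0.3269] F [-0.6 -1.  -0.6] op 0.701 ff 0.0
[[ 0.998 -0.057  0.   ]
 [-0.057 -0.998 -0.001]
 [ 0.     0.001 -1.   ]]
tip [ 0.4721 -0.1434  0.1609] shift mm [ 107.6 -360.   -39.2]
top [(0.6, array([ 0.4551, -0.3413,  0.0221]))]
top 0.88 [0.5261 0.247  0.03  ]
top 0.68 [0.6004 0.2093 0.03  ]
top 0.58 [0.5926 0.3483 0.03  ]
side []
side 0.58 [ 0.6654 -0.3963  0.02  ]
side 0.44 [0.6128 0.2069 0.02  ]
side 0.36 [ 0.6257 -0.0445  0.02  ]
```

View pics/top2.png

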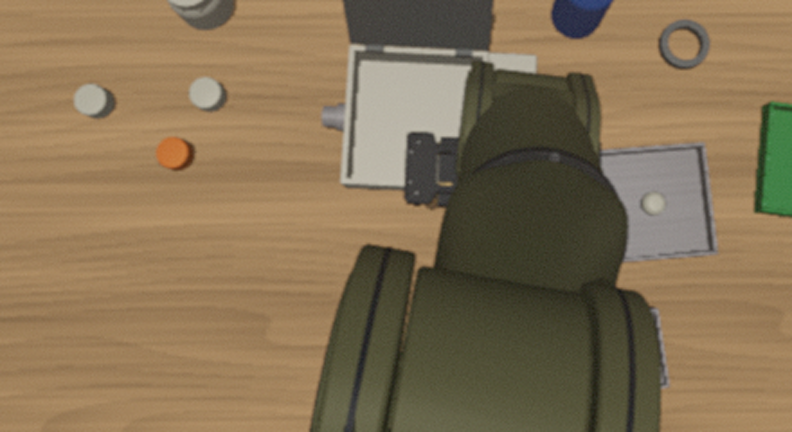

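Worn briquette lies in the steel tray (crop 653,203). Going for the first fresh one.

Emit:
play_rows([
  [70,0.0154,-0.0514,0,0,0,0],
  [70,0.0154,-0.0514,0,0,0,0],
  [70,0.0154,-0.0514,0,0,0,0],
  [70,0.0154,-0.0514,0,0,0,0],
  [70,0.0154,-0.0514,0,0,0,0],
  [70,0.0154,-0.0514,0,0,0,0],
  [70,0.0154,-0.0514,0,0,0,0],
  [70,0,0,0,0,0,0],
])

```text
clock: 9.98
tool_pos: [0.601, 0.2144, 0.3263]
eef_rot: [1.0, -0.026, 0.001, -0.002]
contact_force: [-0.1, -1.1, 0.4]
opening: 0.705
finger_force: 0.0
```

Emit:
play_rows([
  [70,0,0,0.03,0,0,0],
  [70,0,0,0.03,0,0,0],
  [70,0,0,0.02,0,0,0],
  [70,0,0,0,0,0,0],
])

```text
clock: 10.48
tool_pos: [0.6001, 0.2082, 0.2453]
eef_rot: [1.0, -0.03, -0.001, 0.001]
contact_force: [0.0, 0.1, 0.7]
opening: 0.699
finger_force: 0.0
```

```bash
python3 -c "
from h import *
go([.6004,.2095,.012])"
```

```text
10.475 pos [0.6001 0.2082 0.2453] F [0.  0.1 0.7] op 0.699 ff 0.0
[[ 0.998 -0.059 -0.003]
 [-0.059 -0.998 -0.002]
 [-0.003  0.002 -1.   ]]
tip [0.5996 0.2079 0.0793] shift mm [ 0.9 -1.7 67.3]
```

Emit:
play_rows([
  [70,0.001,-0.002,0.03,0,0,0],
  [70,0,0,0.022,0,0,0],
  [70,0,0,0.014,0,0,0],
  [20,0,0,0,0,0,0],
  [20,0,0,0,0,0,0],
  [20,0,0,0,0,0,0],
  [20,0,0,0,0,0,0],
], grip_force=25)

```text
clock: 11.35
tool_pos: [0.602, 0.2117, 0.1815]
eef_rot: [1.0, -0.029, 0.001, -0.0]
contact_force: [0.2, -0.8, 2.7]
opening: 0.443
finger_force: 25.0
```

```bash
python3 -c "
from h import *
print(F(-.03,.04,0),F(-.03,-.035,0))
go(F(-.03,.04,.10))"
```

```text
[np.float64(0.537248312901061), np.float64(-0.0065420571729427265), 0] [np.float64(0.5329381888754362), np.float64(-0.08141810695445653), 0]
11.35 pos [0.602  0.2117 0.1815] F [ 0.2 -0.8  2.7] op 0.443 ff 25.000025269109756
[[ 0.998 -0.058  0.002]
 [-0.058 -0.998  0.001]
 [ 0.002 -0.001 -1.   ]]
tip [0.6022 0.2118 0.0155] shift mm [-52.1 221.6 -84.7]
```

```bash
python3 -c "
from h import *
go(F(-.045,.012,.10))"
```

```text
11.35 pos [0.602  0.2117 0.1815] F [ 0.2 -0.8  2.7] op 0.443 ff 25.000025269109756
[[ 0.998 -0.058  0.002]
 [-0.058 -0.998  0.001]
 [ 0.002 -0.001 -1.   ]]
tip [0.6022 0.2118 0.0155] shift mm [-67.1 249.6 -84.7]
```

Emit:
play_rows([
  [20,0,0,-0.04,0,0,0],
  [20,0,0,-0.045,0,0,0],
  [20,-0.067,0,0,0,0,0],
  [20,0,0.05,0,0,0,0],
  [20,0,0.05,0,0,0,0],
  [20,0,0.05,0,0,0,0],
  [20,0,0.05,0,0,0,0],
  [20,0,0.05,0,0,0,0],
])

```text
clock: 12.35
tool_pos: [0.5246, -0.0361, 0.266]
eef_rot: [1.0, -0.029, 0.0, 0.0]
contact_force: [-0.1, 0.7, -0.9]
opening: 0.441
finger_force: 25.0
```

Emit:
play_rows([
  [20,0,0,0.02,0,0,0],
  [20,0,0,0,0,0,0],
  [20,0,0,0,0,0,0],
])

```text
clock: 12.72
tool_pos: [0.5249, -0.0335, 0.2461]
eef_rot: [1.0, -0.028, 0.0, -0.0]
contact_force: [-0.2, -0.0, -0.7]
opening: 0.445
finger_force: 25.0
```

```bash
python3 -c "
from h import *
go(F(-.045,.012,.0235))"
```

```text
12.725 pos [ 0.5249 -0.0335  0.2461] F [-0.2 -0.  -0.7] op 0.445 ff 24.998030103743076
[[ 0.998 -0.056  0.001]
 [-0.056 -0.998  0.001]
 [ 0.001 -0.001 -1.   ]]
tip [ 0.525  -0.0334  0.0801] shift mm [-4.4  0.5 56.6]
```

Emit:
play_rows([
  [20,-0.004,0,0.025,0,0,0],
  [20,0,0,0.02,0,0,0],
  [20,0,0,0.012,0,0,0],
  [20,0,0,0.001,0,0,0],
  [60,0,0,0,0,0,0],
  [60,0,0,0,0,0,0],
  [60,0,0,-0.03,0,0,0],
  [60,0,0,-0.05,0,0,0],
])

```text
clock: 13.72
tool_pos: [0.5203, -0.0342, 0.2679]
eef_rot: [1.0, -0.029, -0.001, 0.0]
contact_force: [1.7, -0.8, 0.4]
opening: 0.597
finger_force: 0.0
```

Emit:
play_rows([
  [60,0,0,-0.05,0,0,0],
  [70,0,-0.05,0,0,0,0],
  [70,0,-0.05,0,0,0,0],
  [70,0,-0.05,0,0,0,0],
  [70,0,-0.05,0,0,0,0],
  [70,0,-0.05,0,0,0,0],
  [70,0.02,-0.05,0,0,0,0],
  [70,0,0,0,0,0,0],
])

```text
clock: 14.72
tool_pos: [0.5581, 0.2694, 0.3182]
eef_rot: [1.0, -0.026, 0.001, -0.002]
contact_force: [-0.2, 0.0, 0.8]
opening: 0.699
finger_force: 0.0
```

```bash
python3 -c "
from h import *
snap('top','top3.png',(60,160,500,400),1.5)
for d in finder.regions_of('top','briq1'):
    ys,xs=np.nonzero(d['mask']);print(round(d['score'],2),onz('top',(xs.mean(),ys.mean()),.03)[0].round(4))
go([.5926,.3485,.1])"
```

```text
0.64 [ 0.5211 -0.0355  0.03  ]
0.53 [0.5259 0.2475 0.03  ]
0.52 [ 0.7195 -0.0512  0.03  ]
14.825 pos [0.5578 0.2639 0.3178] F [-0.6 -1.1  0.5] op 0.7 ff 0.0
[[ 0.998 -0.057 -0.   ]
 [-0.057 -0.998 -0.001]
 [-0.     0.001 -1.   ]]
tip [0.5577 0.2637 0.1518] shift mm [ 30.  -86.7  51.7]
```

View pics/top3.png

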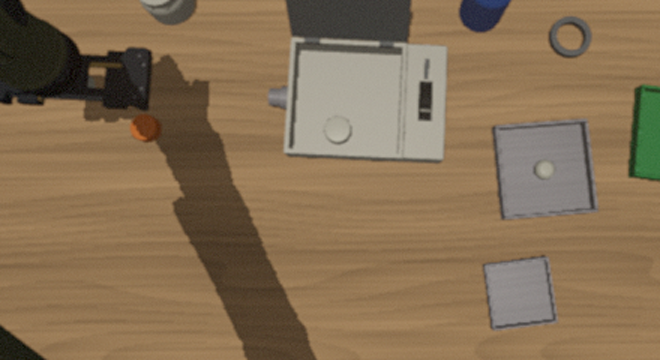

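First briquette is in the chamber (crop 337,129), and the worn one is in the tray. The arm hides the second briquette here, so I'll check it from the side.

```bash
python3 -c "
from h import *
snap('side')
for d in finder.regions_of('side','briq1'):
    ys,xs=np.nonzero(d['mask']);print(round(d['score'],2),(xs.mean().round(1),ys.mean().round(1)),d['mask'].sum(),onz('side',(xs.mean(),ys.mean()),.02)[0].round(4))"
```

```text
0.7 (np.float64(419.0), np.float64(277.4)) 1593 [ 0.7399 -0.2055  0.02  ]
0.65 (np.float64(319.3), np.float64(239.8)) 204 [ 0.5244 -0.0332  0.02  ]
0.56 (np.float64(301.1), np.float64(172.0)) 168 [0.53   0.2491 0.02  ]
0.43 (np.float64(316.1), np.float64(149.0)) 142 [0.5983 0.3517 0.02  ]
```

Emit:
play_rows([
  [70,0.015,-0.043,0,0,0,0],
  [70,0.015,-0.044,0,0,0,0],
  [70,0,0,0.03,0,0,0],
  [70,0,0,0.03,0,0,0],
  [70,0,0,0,0,0,0],
  [70,0,0,0,0,0,0],
])

```text
clock: 15.68
tool_pos: [0.5937, 0.3484, 0.2589]
eef_rot: [1.0, -0.03, 0.001, -0.0]
contact_force: [0.0, -0.4, 0.5]
opening: 0.701
finger_force: 0.0
```

```bash
python3 -c "
from h import *
go([.5926,.3485,.014])"
```

```text
15.675 pos [0.5937 0.3484 0.2589] F [ 0.  -0.4  0.5] op 0.701 ff 0.0
[[ 0.998 -0.059  0.001]
 [-0.059 -0.998  0.   ]
 [ 0.001 -0.    -1.   ]]
tip [0.5939 0.3484 0.0929] shift mm [-1.4 -0.  78.9]
```

Emit:
play_rows([
  [70,-0.001,0,0.035,0,0,0],
  [70,0,0,0.03,0,0,0],
  [70,0,0,0.014,0,0,0],
  [20,0,0,0,0,0,0],
  [20,0,0,0,0,0,0],
  [20,0,0,0,0,0,0],
  [20,0,0,0,0,0,0],
])

```text
clock: 16.55
tool_pos: [0.5928, 0.3497, 0.1802]
eef_rot: [1.0, -0.029, 0.001, -0.001]
contact_force: [-0.2, -0.0, 5.4]
opening: 0.44
finger_force: 25.0
```

```bash
python3 -c "
from h import *
go(F(.03,-.012,.0235))"
```

```text
16.55 pos [0.5928 0.3497 0.1802] F [-0.2 -0.   5.4] op 0.44 ff 25.001906688557938
[[ 0.998 -0.058  0.003]
 [-0.058 -0.998  0.001]
 [ 0.002 -0.002 -1.   ]]
tip [0.5932 0.3499 0.0142] shift mm [ 24.8 411.1  -9.8]
```

Emit:
play_rows([
  [20,0,0,-0.04,0,0,0],
  [20,0,0,-0.05,0,0,0],
  [20,0,0.05,0,0,0,0],
  [20,0,0.052,0,0,0,0],
  [20,0,0.052,0,0,0,0],
  [20,0,0.052,0,0,0,0],
  [20,0,0.052,0,0,0,0],
  [20,0,0.052,0,0,0,0],
])

```text
clock: 17.55
tool_pos: [0.5738, 0.0381, 0.2689]
eef_rot: [1.0, -0.029, 0.0, 0.0]
contact_force: [0.7, -0.6, -0.9]
opening: 0.442
finger_force: 25.0
```

Emit:
play_rows([
  [20,0.012,0.05,0,0,0,0],
  [20,0.012,0.05,0,0,0,0],
  [20,0,0,0.02,0,0,0],
  [20,0,0,0,0,0,0],
  [20,0,0,0,0,0,0],
])

```text
clock: 18.18
tool_pos: [0.5923, -0.0603, 0.2491]
eef_rot: [1.0, -0.028, 0.0, -0.0]
contact_force: [-0.1, -0.7, 0.1]
opening: 0.446
finger_force: 25.0
```

```bash
python3 -c "
from h import *
go(F(.03,-.012,.0225))"
```

```text
18.175 pos [ 0.5923 -0.0603  0.2491] F [-0.1 -0.7  0.1] op 0.446 ff 24.998725707409903
[[ 0.998 -0.056  0.   ]
 [-0.056 -0.998  0.001]
 [ 0.    -0.001 -1.   ]]
tip [ 0.5923 -0.0601  0.0831] shift mm [ 1.9  1.7 60.6]
```

Emit:
play_rows([
  [20,0.002,0.002,0.025,0,0,0],
  [20,0,0,0.022,0,0,0],
  [20,0,0,0.013,0,0,0],
  [20,0,0,0.001,0,0,0],
  [60,0,0,0,0,0,0],
  [60,0,0,0,0,0,0],
  [60,0,0,-0.03,0,0,0],
  [60,0,0,-0.05,0,0,0],
])

```text
clock: 19.18
tool_pos: [0.5936, -0.0635, 0.2679]
eef_rot: [1.0, -0.029, -0.001, -0.0]
contact_force: [0.7, -0.1, 1.3]
opening: 0.601
finger_force: 0.0
```

Emit:
play_rows([
  [0,-0.01,0,-0.05,0,0,0],
  [0,-0.01,0,-0.05,0,0,0],
  [0,-0.03,0,-0.05,0,0,0],
  [0,-0.05,0,-0.02,0,0,0],
  [0,-0.05,0,0,0,0,0],
  [0,-0.05,0,0,0,0,0],
  [0,0,0,0,0,0,0],
])

```text
clock: 20.05
tool_pos: [0.3904, -0.0521, 0.4382]
eef_rot: [1.0, -0.029, -0.002, 0.0]
contact_force: [0.4, -0.3, -0.2]
opening: 0.006
finger_force: 0.0
```

```bash
python3 -c "
from h import *
snap('top','top4.png',(220,120,420,320),3);snap('side')
for n in('top','side'):
  for d in finder.regions_of(n,'briq1'):
    ys,xs=np.nonzero(d['mask']);print(n,round(d['score'],2),onz(n,(xs.mean(),ys.mean()),.03)[0].round(4))
print('hidden?',spots('side','spent'))
go(F(.085+.095,0,.26))"
```

```text
top 0.75 [ 0.5224 -0.0366  0.03  ]
top 0.69 [0.5262 0.2465 0.03  ]
top 0.49 [ 0.5944 -0.065   0.03  ]
side 0.65 [ 0.5224 -0.0405  0.03  ]
side 0.62 [ 0.5963 -0.0686  0.03  ]
side 0.55 [ 0.6138 -0.045   0.03  ]
side 0.44 [0.5276 0.2351 0.03  ]
hidden? [(0.61, array([ 0.4595, -0.3503,  0.0178]))]
20.3 pos [ 0.3958 -0.0519  0.438 ] F [ 1.1 -0.8  0.2] op 0.006 ff 0.0
[[ 0.998 -0.058  0.002]
 [-0.058 -0.998  0.   ]
 [ 0.002 -0.    -1.   ]]
tip [ 0.3961 -0.0519  0.272 ] shift mm [348.3 -13.6  12.7]
```

View pics/top4.png

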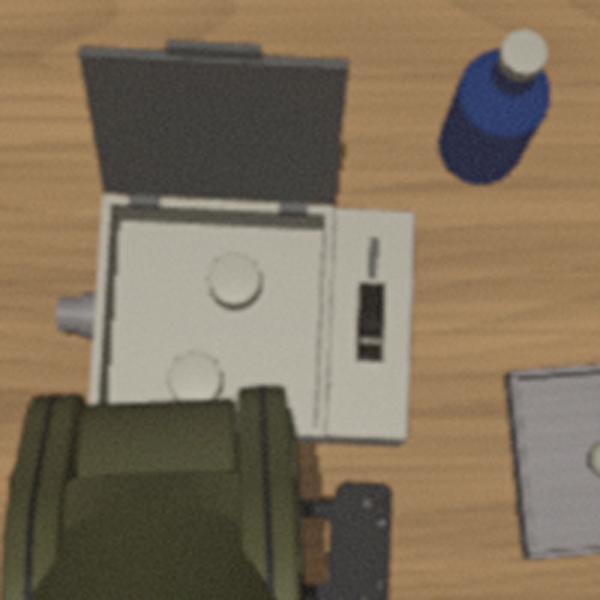

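Both fresh briquettes lie in the chamber at crop (235,281) and (195,375), with the lid still open. Next I go over the lid and behind it.

Emit:
play_rows([
  [0,0.05,-0.013,0,0,0,0],
  [0,0.05,0,0,0,0,0],
  [0,0.05,0,0,0,0,0],
  [0,0.05,0,0,0,0,0],
  [0,0.05,0,0,0,0,0],
  [0,0.05,0,0,0,0,0],
  [0,0.05,0,0,0,0,0],
  [0,0,0,0,0,0,0],
])

```text
clock: 21.3
tool_pos: [0.7474, -0.0591, 0.4348]
eef_rot: [1.0, -0.029, 0.0, -0.0]
contact_force: [-0.9, 0.1, 0.6]
opening: 0.008
finger_force: 0.0
```

```bash
python3 -c "
from h import *
go(F(.085+.095,0,.195))
snap('side','s2.png',(300,120,460,280),3)"
```

```text
21.3 pos [ 0.7474 -0.0591  0.4348] F [-0.9  0.1  0.6] op 0.008 ff 0.0
[[ 0.998 -0.058  0.   ]
 [-0.058 -0.998  0.   ]
 [ 0.    -0.    -1.   ]]
tip [ 0.7475 -0.0591  0.2688] shift mm [-2.9 -0.3 73.8]
```

View pics/s2.png

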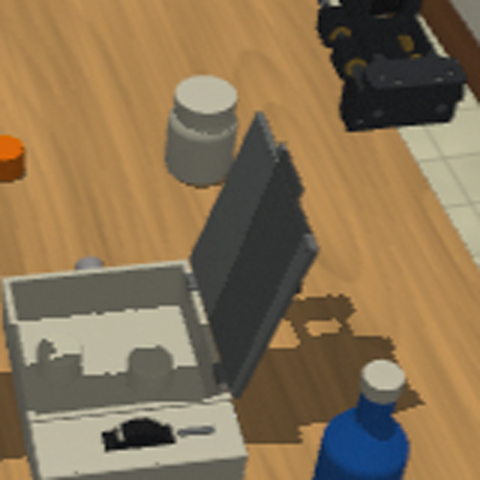

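Tool is behind the lid, above its upper edge (gripper at crop (400,90), lid edge (260–315, 115–240)). Descending and pushing.

Emit:
play_rows([
  [0,-0.003,0,0.03,0,0,0],
  [0,0,0,0.03,0,0,0],
  [0,0,0,0.014,0,0,0],
  [0,-0.015,0,0,0,0,0],
  [0,-0.015,0,0,0,0,0],
  [0,-0.015,0,0,0,0,0],
  [0,-0.015,0,0,0,0,0],
  [0,-0.015,0,0,0,0,0],
])

```text
clock: 22.35
tool_pos: [0.6677, -0.0548, 0.3664]
eef_rot: [1.0, -0.029, 0.004, 0.0]
contact_force: [3.4, -0.3, 2.9]
opening: 0.003
finger_force: 1.8
```

Emit:
play_rows([
  [0,-0.018,0,0.0005,0,0,0],
  [0,-0.018,0,0.0005,0,0,0],
  [0,-0.017,0,0.006,0,0,0],
  [0,-0.017,0,0.006,0,0,0],
  [0,-0.015,0,0.0105,0,0,0],
  [0,-0.015,0,0.0105,0,0,0],
])

```text
clock: 23.1
tool_pos: [0.5672, -0.049, 0.3313]
eef_rot: [1.0, -0.029, 0.003, 0.0]
contact_force: [2.5, -0.5, -0.2]
opening: 0.01
finger_force: 1.0
```

```bash
python3 -c "
from h import *
go(F(.085-.084,0,.161))"
```

```text
23.1 pos [ 0.5672 -0.049   0.3313] F [ 2.5 -0.5 -0.2] op 0.01 ff 0.9946871793363243
[[ 0.998 -0.058  0.005]
 [-0.058 -0.998 -0.   ]
 [ 0.005 -0.    -1.   ]]
tip [ 0.5681 -0.049   0.1653] shift mm [-2.2 -0.7  4.3]
```

Contact force confirms it's pushing. On down to shut.

Emit:
play_rows([
  [0,-0.013,0,0.014,0,0,0],
  [0,-0.012,0,0.014,0,0,0],
  [0,-0.008,0,0.0165,0,0,0],
  [0,-0.008,0,0.0165,0,0,0],
  [0,-0.004,0,0.0165,0,0,0],
  [0,-0.003,0,0.015,0,0,0],
  [0,0,0,0.006,0,0,0],
  [0,0,0,0,0,0,0],
])

```text
clock: 24.1
tool_pos: [0.5193, -0.0462, 0.2316]
eef_rot: [1.0, -0.029, 0.0, 0.0]
contact_force: [0.1, -0.1, -0.0]
opening: 0.005
finger_force: 0.0
```

```bash
python3 -c "
from h import *
go(F(.085-.131,0,.0645))"
```

```text
24.1 pos [ 0.5193 -0.0462  0.2316] F [ 0.1 -0.1 -0. ] op 0.005 ff 0.0
[[ 0.998 -0.058  0.001]
 [-0.058 -0.998 -0.   ]
 [ 0.001  0.    -1.   ]]
tip [ 0.5194 -0.0462  0.0656] shift mm [-0.4 -0.6  1.1]
```

Emit:
play_rows([
  [0,0,0,0.0015,0,0,0],
  [0,0,0,0.0015,0,0,0],
  [0,0,0,0,0,0,0],
  [0,0,0,0,0,0,0],
])

```text
clock: 24.6
tool_pos: [0.5193, -0.0462, 0.2307]
eef_rot: [1.0, -0.029, 0.001, 0.0]
contact_force: [-4.2, 1.3, 19.6]
opening: 0.002
finger_force: 9.8
```

Emit:
play_rows([
  [0,0,0,-0.04,0,0,0],
  [0,0,0,-0.05,0,0,0],
  [60,0,0,-0.05,0,0,0],
  [60,0,-0.05,0,0,0,0],
  [60,0,-0.05,0,0,0,0],
  [60,0,-0.05,0,0,0,0],
  [60,0,-0.05,0,0,0,0],
  [60,0,-0.05,0,0,0,0],
])

```text
clock: 25.6
tool_pos: [0.5334, 0.205, 0.3688]
eef_rot: [1.0, -0.029, 0.0, -0.0]
contact_force: [0.2, -0.0, 1.0]
opening: 0.603
finger_force: 0.0
```

```bash
python3 -c "
from h import *
im=snap('top','top5.png',(245,175,365,275),5)
print(pix('top',[F(0,0,.11),F(.028,0,.11),F(-.028,0,.11)]).round(1), spots('top','knob_top'))
go(F(0,0,.2))"
```

```text
[[289.5 219.6]
 [290.2 206.4]
 [288.8 232.9]] [(0.91, array([ 0.5656, -0.0507,  0.0784]))]
25.7 pos [0.5326 0.2109 0.3687] F [0.8 0.8 0.2] op 0.599 ff 0.0
[[ 0.999 -0.048  0.001]
 [-0.048 -0.999  0.006]
 [ 0.001 -0.006 -1.   ]]
tip [0.5328 0.2119 0.2027] shift mm [ 44.5 258.3   1.1]
```

View pics/top5.png

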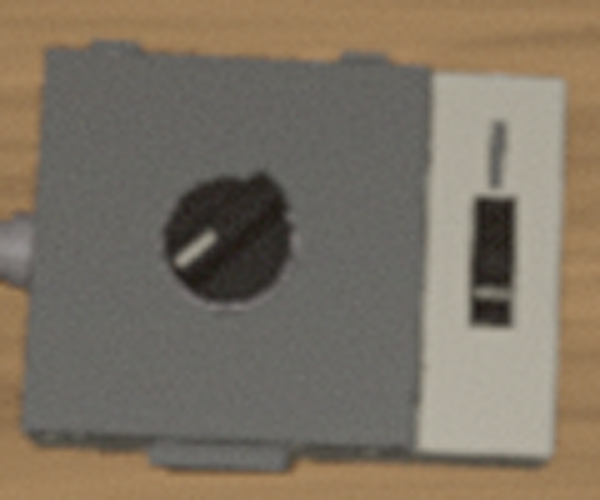

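The lid is shut. The knob bar runs from its white end at crop (180,263) to (280,185), centred near (225,226). The wheel's white line is at crop (492,293).

```bash
python3 -c "
from h import *
c=lambda p:np.array(p,float)/5-.4+[245,175]
im=cv2.imread('pics/top5.png'); g=im.min(2); sub=g[200:290,160:235]; ys,xs=np.nonzero(sub>130); P=np.c_[xs+160,ys+200].astype(np.float32)
vx,vy,x0,y0=cv2.fitLine(P,cv2.DIST_HUBER,0,.01,.01).ravel(); print(len(P),P.min(0),P.max(0),vx,vy,x0,y0)
W=onz('top',c([(x0,y0),(x0+40*vx,y0+40*vy)]),.11); d=W[1]-W[0]; print('ang',np.degrees(np.arctan2(d[1],d[0])),W)
print(status.get_state()['q']); go(F(0,0,.2))"
```

```text
155 [181. 239.] [208. 261.] 0.7770028 -0.6294972 194.05405 249.86838
ang -50.80160382092746 [[ 0.5545576  -0.035567    0.11      ]
 [ 0.56504423 -0.04842561  0.11      ]]
[-0.44806502  0.66241492 -0.0135481   1.77225361  0.00525535  0.70291274
 -2.0812982 ]
25.7 pos [0.5326 0.2109 0.3687] F [0.8 0.8 0.2] op 0.599 ff 0.0
[[ 0.999 -0.048  0.001]
 [-0.048 -0.999  0.006]
 [ 0.001 -0.006 -1.   ]]
tip [0.5328 0.2119 0.2027] shift mm [ 44.5 258.3   1.1]
```

Emit:
play_rows([
  [60,0.009,0.0515,0,0,0,0],
  [60,0.009,0.0515,0,0,0,0],
  [60,0.009,0.0515,0,0,0,0],
  [60,0.009,0.0515,0,0,0,0],
  [60,0.009,0.0515,0,0,0,0],
  [60,0,0,0,0,0,-9],
  [60,0,0,0,0,0,-9],
  [60,0,0,0,0,0,-9],
])

```text
clock: 26.7
tool_pos: [0.5631, -0.0572, 0.3686]
eef_rot: [0.978, 0.207, 0.0, 0.0]
contact_force: [0.8, 0.3, 0.1]
opening: 0.599
finger_force: 0.0
```

Emit:
play_rows([
  [60,0,0,0,0,0,-10],
  [60,0,0,0,0,0,-10],
  [60,0,0,0,0,0,-10],
  [60,0,0,0,0,0,-10],
  [60,0,0,0,0,0,-10],
  [60,0,0,0,0,0,-10],
  [60,0,0,0,0,0,-10],
  [60,0,0,0,0,0,-10],
])

```text
clock: 27.7
tool_pos: [0.5632, -0.0572, 0.3686]
eef_rot: [0.616, 0.788, -0.0, 0.0]
contact_force: [-0.2, -0.4, -1.0]
opening: 0.601
finger_force: 0.0
```

Emit:
play_rows([
  [60,0,0,0,0,0,-10],
  [60,0,0,0,0,0,-10],
  [60,0,0,0,0,0,-5.5],
  [60,0,0,0,0,0,0],
  [60,0,0,0,0,0,0],
])

```text
clock: 28.32
tool_pos: [0.5634, -0.0567, 0.3684]
eef_rot: [0.43, 0.903, -0.0, 0.0]
contact_force: [0.2, -0.7, 0.4]
opening: 0.601
finger_force: 0.0
```

```bash
python3 -c "
from h import *
s=status.get_state();print(s['q'][6]);M=Ro.from_quat(s['eef_rot']).as_matrix();print(np.degrees(np.arctan2(M[1,0],M[0,0])));go(F(0,0,.084))"
```

```text
0.10366255585355705
129.05938622653153
28.325 pos [ 0.5634 -0.0567  0.3684] F [ 0.2 -0.7  0.4] op 0.601 ff 0.0
[[-0.63   0.776  0.   ]
 [ 0.776  0.63  -0.001]
 [-0.001 -0.    -1.   ]]
tip [ 0.5634 -0.0568  0.2024] shift mm [  5.8   6.6 118.4]
```

Emit:
play_rows([
  [60,0.006,0.0065,0.03,0,0,0],
  [60,0,0,0.035,0,0,0],
  [60,0,0,0.03,0,0,0],
  [60,0,0,0.015,0,0,0],
  [60,0,0,0.007,0,0,0],
  [60,0,0,0,0,0,0],
  [60,0,0,0,0,0,0],
])

```text
clock: 29.2
tool_pos: [0.5652, -0.0474, 0.2521]
eef_rot: [0.429, 0.903, 0.0, 0.001]
contact_force: [-0.7, 0.0, 0.0]
opening: 0.601
finger_force: 0.0
```

Emit:
play_rows([
  [5,0,0,0,0,0,0],
  [5,0,0,0,0,0,0],
  [5,0,0,0,0,0,0],
  [5,0,0,0,0,0,0],
  [5,0,0,0,0,0,0],
  [5,0,0,0,0,0,0],
], grip_force=55)

```text
clock: 29.95
tool_pos: [0.5653, -0.0471, 0.2514]
eef_rot: [0.429, 0.903, 0.001, 0.001]
contact_force: [3.1, 1.6, -1.1]
opening: 0.177
finger_force: 55.0
```

```bash
python3 -c "
from h import *
s=status.get_state();print(s['moment']);M=Ro.from_quat(s['eef_rot']).as_matrix();print(np.degrees(np.arctan2(M[1,0],M[0,0])));go(F(0,0,.084))"
```

```text
[ 0.32776252 -0.60776202 -0.17953753]
129.18372296447512
29.95 pos [ 0.5653 -0.0471  0.2514] F [ 3.1  1.6 -1.1] op 0.177 ff 54.99835431575775
[[-0.632  0.775  0.002]
 [ 0.775  0.632  0.001]
 [-0.     0.002 -1.   ]]
tip [ 0.5656 -0.0469  0.0854] shift mm [-0.5 -1.4  1.4]
```

Emit:
play_rows([
  [5,0,0,0,0,0,7],
  [5,0,0,0,0,0,7],
  [5,0,0,0,0,0,7],
  [5,0,0,0,0,0,7],
  [5,0,0,0,0,0,7],
  [5,0,0,0,0,0,7],
  [5,0,0,0,0,0,7],
  [5,0,0,0,0,0,7],
])

```text
clock: 30.95
tool_pos: [0.566, -0.0468, 0.2514]
eef_rot: [0.804, 0.595, 0.002, 0.001]
contact_force: [5.2, 2.2, -3.3]
opening: 0.177
finger_force: 55.0
```

```bash
cat >> h.py <<'E'
def kn():
    s=status.get_state();M=Ro.from_quat(s['eef_rot']).as_matrix();a=np.degrees(np.arctan2(M[1,0],M[0,0]))
    print(s['clock'],'ang',a.round(2),'turned',(129.2-a).round(2),'M',np.round(s['moment'],3),'F',np.round(s['contact_force'],1),'op',round(s['opening'],3),'tip',(s['tool_pos']+M[:,2]*.166).round(4))
E
python3 -c "
from h import *
kn()"
```

```text
30.95 ang 73.03 turned 56.17 M [ 0.287 -0.988  0.185] F [ 5.2  2.2 -3.3] op 0.177 tip [ 0.5667 -0.0466  0.0854]
```

Emit:
play_rows([
  [5,0,0,0,0,0,4],
  [5,0,0,0,0,0,4],
  [5,0,0,0,0,0,4],
  [5,0,0,0,0,0,4],
  [5,0,0,0,0,0,0],
])

```text
clock: 31.58
tool_pos: [0.5662, -0.0469, 0.2514]
eef_rot: [0.878, 0.479, 0.002, 0.001]
contact_force: [5.2, 0.7, -4.1]
opening: 0.173
finger_force: 55.0
```

```bash
python3 -c "
from h import *
kn()"
```

```text
31.575 ang 57.2 turned 72.0 M [ 0.207 -1.1    0.   ] F [ 5.2  0.7 -4.1] op 0.173 tip [ 0.5669 -0.0467  0.0854]
```

Emit:
play_rows([
  [5,0,0,0,0,0,4],
  [5,0,0,0,0,0,4],
  [5,0,0,0,0,0,0],
])

```text
clock: 31.95
tool_pos: [0.5664, -0.047, 0.2515]
eef_rot: [0.909, 0.416, 0.002, 0.001]
contact_force: [4.9, 1.1, -3.9]
opening: 0.176
finger_force: 55.0
```

```bash
python3 -c "
from h import *
kn()"
```

```text
31.95 ang 49.2 turned 80.0 M [ 0.236 -1.128  0.103] F [ 4.9  1.1 -3.9] op 0.176 tip [ 0.5671 -0.0468  0.0855]
```

Emit:
play_rows([
  [5,0,0,0,0,0,4],
  [5,0,0,0,0,0,0],
])

```text
clock: 32.2
tool_pos: [0.5664, -0.047, 0.2514]
eef_rot: [0.923, 0.384, 0.002, 0.0]
contact_force: [4.7, 0.8, -4.4]
opening: 0.174
finger_force: 55.0
```

```bash
python3 -c "
from h import *
kn()"
```

```text
32.2 ang 45.19 turned 84.01 M [ 0.165 -1.111  0.055] F [ 4.7  0.8 -4.4] op 0.174 tip [ 0.5672 -0.0469  0.0854]
```

Emit:
play_rows([
  [5,0,0,0,0,0,4],
  [5,0,0,0,0,0,4],
  [5,0,0,0,0,0,0],
])

```text
clock: 32.58
tool_pos: [0.5665, -0.0471, 0.2515]
eef_rot: [0.948, 0.318, 0.002, 0.0]
contact_force: [5.6, 0.9, -4.4]
opening: 0.175
finger_force: 55.0
```

```bash
python3 -c "
from h import *
kn()"
```

```text
32.575 ang 37.14 turned 92.06 M [ 0.177 -1.132 -0.131] F [ 5.6  0.9 -4.4] op 0.175 tip [ 0.5673 -0.047   0.0855]
```

Emit:
play_rows([
  [5,0,0,0,0,0,4],
  [5,0,0,0,0,0,4],
  [5,0,0,0,0,0,0],
])

```text
clock: 32.95
tool_pos: [0.5665, -0.0472, 0.2514]
eef_rot: [0.968, 0.252, 0.003, 0.0]
contact_force: [8.1, -0.3, -5.0]
opening: 0.177
finger_force: 55.0
```

```bash
python3 -c "
from h import *
kn()"
```

```text
32.95 ang 29.13 turned 100.07 M [ 0.199 -1.129 -0.159] F [ 8.1 -0.3 -5. ] op 0.177 tip [ 0.5674 -0.0471  0.0854]
```

Torque fell past the crest near 87°: the first click. A few degrees more into the detent, then release.

Emit:
play_rows([
  [5,0,0,0,0,0,3],
  [5,0,0,0,0,0,3],
  [5,0,0,0,0,0,0],
  [5,0,0,0,0,0,0],
])

```text
clock: 33.45
tool_pos: [0.5666, -0.0473, 0.2514]
eef_rot: [0.98, 0.201, 0.003, 0.0]
contact_force: [5.3, 0.2, -4.8]
opening: 0.178
finger_force: 55.0
```

```bash
python3 -c "
from h import *
kn()"
```

```text
33.45 ang 23.16 turned 106.04 M [ 0.118 -1.251 -0.074] F [ 5.3  0.2 -4.8] op 0.178 tip [ 0.5674 -0.0472  0.0854]
```

Emit:
play_rows([
  [60,0,0,0,0,0,0],
  [60,0,0,0,0,0,0],
  [60,0,0,0,0,0,0],
  [60,0,0,-0.03,0,0,0],
  [60,0,0,-0.04,0,0,0],
  [60,0,0,-0.05,0,0,0],
  [0,0,0,0,0,0,0],
  [0,0,0,0,0,0,0],
], grip_force=15)

```text
clock: 34.45
tool_pos: [0.5642, -0.0476, 0.3708]
eef_rot: [0.98, 0.201, -0.001, 0.0]
contact_force: [-0.5, 0.7, -0.1]
opening: 0.393
finger_force: 0.0
```

```bash
python3 -c "
from h import *
kn(); go(F(-.06,-.115,.12)); print(status.get_state()['q'][6])"
```

```text
34.45 ang 23.18 turned 106.02 M [-0.066  0.016  0.016] F [-0.5  0.7 -0.1] op 0.393 tip [ 0.564  -0.0476  0.2048]
34.45 pos [ 0.5642 -0.0476  0.3708] F [-0.5  0.7 -0.1] op 0.393 ff 0.0
[[ 0.919  0.394 -0.001]
 [ 0.394 -0.919 -0.   ]
 [-0.001 -0.    -1.   ]]
tip [ 0.564  -0.0476  0.2048] shift mm [-104.3   77.1   84.9]
-1.316250598269689
```

Emit:
play_rows([
  [0,0,0,0,0,0,-9],
  [0,0,0,0,0,0,-9],
  [0,0,0,0,0,0,-9],
  [0,0,0,0,0,0,-9],
  [0,0,0,0,0,0,-9],
  [0,0,0,0,0,0,-9],
  [0,0,0,0,0,0,-9.5],
  [0,0,0,0,0,0,0],
])

```text
clock: 35.45
tool_pos: [0.5641, -0.0477, 0.3695]
eef_rot: [0.728, 0.686, -0.001, -0.001]
contact_force: [-0.3, -0.4, 0.2]
opening: 0.007
finger_force: 0.0
```

Emit:
play_rows([
  [0,0,-0.05,0,0,0,0],
  [0,0,-0.05,0,0,0,0],
  [0,-0.05,0,0,0,0,0],
  [0,-0.05,0,0,0,0,0],
  [0,-0.05,0,0,0,0,0],
  [0,-0.05,0,0,0,0,0],
  [0,-0.05,0,0,0,0,0],
  [0,0,0,0,0,0,0],
])

```text
clock: 36.45
tool_pos: [0.4488, -0.2958, 0.3698]
eef_rot: [0.731, 0.682, -0.001, -0.0]
contact_force: [0.4, 0.6, -0.4]
opening: 0.006
finger_force: 0.0
```

```bash
python3 -c "
from h import *
snap('top','top6.png',(245,175,365,275),5)
kn();go(F(-.009,-.115,.09))"
```

```text
36.5 ang 86.29 turned 42.91 M [ 0.026 -0.075 -0.009] F [-0.2  1.1  0.2] op 0.006 tip [ 0.4493 -0.2928  0.2041]
36.5 pos [ 0.4496 -0.2929  0.3701] F [-0.2  1.1  0.2] op 0.006 ff 0.0
[[ 0.065  0.998 -0.002]
 [ 0.998 -0.065  0.001]
 [ 0.    -0.002 -1.   ]]
tip [ 0.4493 -0.2928  0.2041] shift mm [136.4  91.6 114.1]
```

View pics/top6.png

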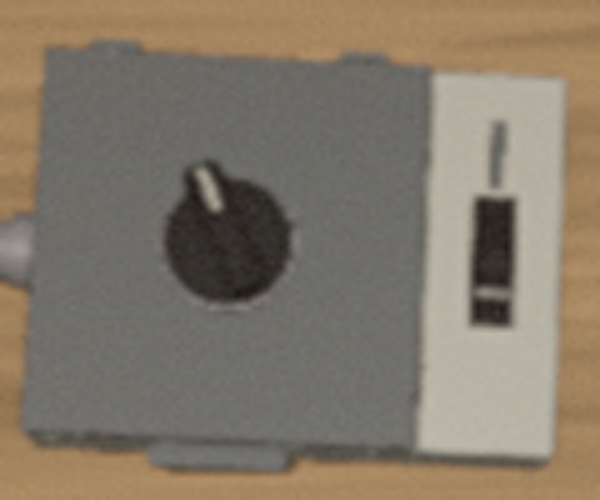

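The knob's white end is now at crop (203,172), about 2.75 rad total. That means the screw is tight and one click is done. Next, the wheel (white line at crop y≈293).

Emit:
play_rows([
  [0,0.045,0.03,0,0,0,0],
  [0,0.045,0.03,0,0,0,0],
  [0,0.046,0.0315,0,0,0,0],
  [0,0,0,0.03,0,0,0],
  [0,0,0,0.04,0,0,0],
  [0,0,0,0.03,0,0,0],
  [0,0,0,0.014,0,0,0],
  [0,0,0,0,0,0,0],
])

```text
clock: 37.5
tool_pos: [0.5495, -0.1596, 0.2567]
eef_rot: [0.727, 0.687, -0.0, -0.001]
contact_force: [-0.6, 0.2, -0.5]
opening: 0.008
finger_force: 0.0
```

Emit:
play_rows([
  [0,0,0,0.01,0,0,0],
  [0,0,0,0.004,0,0,0],
  [0,0,0,0.002,0,0,0],
  [0,0,0,0,0,0,0],
  [0,0,0,0,0,0,0],
])

```text
clock: 38.12
tool_pos: [0.5498, -0.1608, 0.2414]
eef_rot: [0.727, 0.686, 0.0, 0.0]
contact_force: [0.8, 0.8, -0.5]
opening: 0.004
finger_force: 0.0
```

```bash
python3 -c "
from h import *
go(F(-.009,-.115,.071))"
```

```text
38.125 pos [ 0.5498 -0.1608  0.2414] F [ 0.8  0.8 -0.5] op 0.004 ff 0.0
[[ 0.058  0.998  0.   ]
 [ 0.998 -0.058 -0.   ]
 [-0.     0.    -1.   ]]
tip [ 0.5498 -0.1609  0.0754] shift mm [-1.7 -0.4  4.4]
```

Emit:
play_rows([
  [0,-0.0017,0,0.003,0,0,0],
  [0,0,0,0.002,0,0,0],
  [0,0,0,0,0,0,0],
  [0,0,0,0,0,0,0],
])

```text
clock: 38.62
tool_pos: [0.5499, -0.1628, 0.2372]
eef_rot: [0.727, 0.686, 0.0, 0.001]
contact_force: [-1.2, -1.1, 7.6]
opening: 0.007
finger_force: 4.0
```

Emit:
play_rows([
  [0,0,0.003,0,0,0,0],
  [0,0,0.003,0,0,0,0],
  [0,0,0.003,0,0,0,0],
  [0,0,0.003,0,0,0,0],
  [0,0,0.003,0,0,0,0],
  [0,0,0.002,0,0,0,0],
  [0,0,0,0,0,0,0],
])

```text
clock: 39.5
tool_pos: [0.5672, -0.1638, 0.2373]
eef_rot: [0.727, 0.686, 0.0, 0.001]
contact_force: [-0.9, 0.4, 8.7]
opening: 0.006
finger_force: 4.2
```

Emit:
play_rows([
  [0,0,0,-0.01,0,0,0],
  [0,0,0,-0.04,0,0,0],
  [0,0,0,-0.05,0,0,0],
  [0,0,-0.05,0,0,0,0],
  [0,-0.05,-0.05,0,0,0,0],
  [0,-0.05,0,0,0,0,0],
  [0,-0.05,0,0,0,0,0],
  [0,0,0,0,0,0,0],
])

```text
clock: 40.5
tool_pos: [0.4625, -0.3068, 0.336]
eef_rot: [0.73, 0.683, -0.001, 0.001]
contact_force: [0.2, 0.1, 0.1]
opening: 0.001
finger_force: 0.0
```

```bash
cat >> h.py <<'E'
def wheel(fn=None):
    im=snap('top',fn,(325,205,360,250),10)
    T=[F(.024*np.sin(t),-.115,.047+.024*np.cos(t)) for t in np.radians(np.arange(-60,61,20))]
    P=pix('top',T)
    # brightness profile along wheel's middle
    g=im.min(2).astype(np.float32)
    ts=np.arange(-50,51,2); Q=pix('top',[F(.024*np.sin(t),-.115,.047+.024*np.cos(t)) for t in np.radians(ts)]).astype(np.float32)
    v=cv2.remap(g,Q[:,0][None],Q[:,1][None],cv2.INTER_LINEAR)[0]
    print([(int(a),int(b)) for a,b in zip(ts,v) if b>75])
E
python3 -c "
from h import *
wheel()
go(F(-.009,-.115,.0765))"
```

```text
[(-6, 91), (-4, 113), (-2, 135), (0, 143), (2, 134), (4, 124), (6, 105), (8, 84)]
40.55 pos [ 0.4633 -0.3038  0.3361] F [ 0.5  0.6 -0.2] op 0.004 ff 0.0
[[ 0.062  0.998 -0.   ]
 [ 0.998 -0.062 -0.   ]
 [-0.    -0.    -1.   ]]
tip [ 0.4633 -0.3039  0.1701] shift mm [146.5  77.1  93.5]
```

The white line now sits at the top (0°), so exactly two clicks are done. Repeating the stroke.

Emit:
play_rows([
  [0,0.049,0.03,0,0,0,0],
  [0,0.049,0.03,0,0,0,0],
  [0,0.049,0.018,0,0,0,0],
  [0,0,0,0.04,0,0,0],
  [0,0,0,0.04,0,0,0],
  [0,0,0,0.014,0,0,0],
  [0,0,0,0,0,0,0],
  [0,0,0,0,0,0,0],
])

```text
clock: 41.55
tool_pos: [0.5512, -0.1595, 0.2436]
eef_rot: [0.727, 0.686, 0.001, 0.001]
contact_force: [0.8, -0.4, 0.2]
opening: 0.003
finger_force: 0.0
```

```bash
python3 -c "
from h import *
go(F(-.009,-.115,.0702))"
```

```text
41.55 pos [ 0.5512 -0.1595  0.2436] F [ 0.8 -0.4  0.2] op 0.003 ff 0.0
[[ 0.058  0.998  0.002]
 [ 0.998 -0.058 -0.   ]
 [ 0.     0.002 -1.   ]]
tip [ 0.5516 -0.1595  0.0776] shift mm [-3.1 -2.1  7.4]
```

Emit:
play_rows([
  [0,-0.003,-0.002,0.003,0,0,0],
  [0,0,0,0.003,0,0,0],
  [0,0,0,0.0012,0,0,0],
  [0,0,0,0,0,0,0],
  [0,0,0,0,0,0,0],
])

```text
clock: 42.18
tool_pos: [0.5488, -0.1632, 0.2369]
eef_rot: [0.728, 0.686, 0.0, 0.002]
contact_force: [-2.1, -0.7, 13.5]
opening: 0.005
finger_force: 6.8
```

Emit:
play_rows([
  [0,0,0.003,0,0,0,0],
  [0,0,0.003,0,0,0,0],
  [0,0,0.003,0,0,0,0],
  [0,0,0.003,0,0,0,0],
  [0,0,0.003,0,0,0,0],
  [0,0,0.002,0,0,0,0],
  [0,0,0,0,0,0,0],
])

```text
clock: 43.05
tool_pos: [0.5665, -0.1642, 0.2373]
eef_rot: [0.728, 0.686, 0.001, 0.002]
contact_force: [-1.9, -0.8, 14.0]
opening: 0.005
finger_force: 6.6
```

Emit:
play_rows([
  [0,0,0,-0.01,0,0,0],
  [0,0,0,-0.04,0,0,0],
  [0,0,0,-0.05,0,0,0],
  [0,0,-0.05,0,0,0,0],
  [0,-0.05,-0.05,0,0,0,0],
  [0,-0.05,0,0,0,0,0],
  [0,-0.05,0,0,0,0,0],
  [0,0,0,0,0,0,0],
])

```text
clock: 44.05
tool_pos: [0.4613, -0.3069, 0.3347]
eef_rot: [0.73, 0.683, -0.001, 0.001]
contact_force: [0.8, 0.2, -0.8]
opening: 0.005
finger_force: 0.0
```

```bash
python3 -c "
from h import *
wheel(); snap('top','top7.png',(220,160,470,340),3); print(spots('top','spent'));st()"
```

```text
[(36, 83), (38, 93), (40, 103), (42, 112), (44, 111), (46, 104), (48, 96), (50, 90)]
[]
44.2 pos [ 0.4631 -0.301   0.3351] F [-0.9  0.4  0.1] op 0.004 ff 0.0
[[ 0.057  0.998  0.   ]
 [ 0.998 -0.057  0.001]
 [ 0.001  0.    -1.   ]]
```

View pics/top7.png

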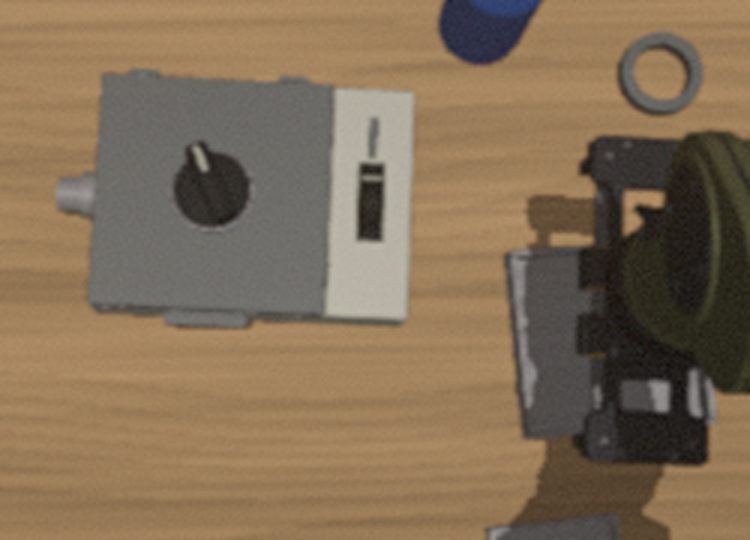

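The wheel's white line is at about +42° (crop (371,178)), which is four clicks. The lid is shut, the knob unchanged and the tool clear of everything. Handing in.

```bash
python3 -c "
from plant import r
print(r.finish_job())"
```

```text
the job is handed in; nothing more can be done
None
```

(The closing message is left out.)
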